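# Refit a washed citrus juicer and hold its cone down on the switch spring

## Robot

A 6-joint arm with a two-finger parallel gripper is mounted at the origin on the work surface. World frame = base frame: x ahead of the robot, y to its left, z up, the work surface at z = 0. Lengths are in m, angles in degrees, forces in N, time in s.
With the tool pointing down it reaches from about 0.375 to 0.75 m from the base axis. Payload 9 kg.
Tool frame: the origin (TCP) lies where the fingers leave the gripper's body, on its centre line; the fingertips stand 73 mm ahead of it and the grasp point (between the pads) lies 54 mm ahead of it (robot.tip_reach is the distance from the TCP to the fingertips, in m); z points along the fingers, y is the line along which they close (so a half turn about z gives the same grasp; the last joint's range is limited). The gripper opens to 85 mm and grips with 20 to 120 N. Pads are 22 mm wide; open, the fingers measure 114 mm over their backs; the gripper's body (76 mm by 85 mm) begins 54 mm behind the grasp point. The pads swing forward as they close: fully open they stand 13 mm farther back than shut.
Start: joints at [-89.479, 5.964, 5.575, 89.605, 0, 77.527], TCP at [0.135, -0.585, 0.304] pointing down, gripper open.
Joint ranges: [-171.21, 171.21], [-48.23, 106.86], [-62.78, 66.21], [-105.2, 120.99], [-86.42, 89.51], [-180, 180]. Speed limits (degrees/s): [127.2, 127.2, 147.25, 180, 180, 180].

## Interface

Orientations are given as [roll, pitch, yaw] about the fixed x, y, z axes, in that order (R = Rz(yaw) Ry(pitch) Rx(roll)).
In Python, from plant import robot gives the robot as it stands. Calls block until the motion is done:
- robot.move_pose(position, orientation): joint-space move of the TCP to a pose.
- robot.line_to(position, vel=0.15, rotation=None, guard=None): straight line of the TCP; rotation=None keeps the orientation; vel is the mean speed in m/s. With guard (N) it stops when the force on the tool has changed by that much, and returns True; else False.
- robot.goto_joints(angles): joint-space move.
- robot.set_gripper(opening): finger opening in m; the grip force is fixed at half the most; returns when the fingers have stopped.
- robot.pause(seconds).
- robot.ik(position, orientation): joint angles nearest the present ones, or None.
- robot.observe(): the state.
- robot.grab_frame(name): name is "side" or "top"; returns the picture (480x640x3 uint8, blue, green, red); there is no depth.
- robot.get_calibration(name): a dict with "vertical_fov" (degrees; the focal length in pixels is half the picture's height over the tangent of half this angle, whatever the lens; pixels are square), "cx", "cy" (the principal point, pixels), "rvec" (rotation vector, rad) and "tvec" (3), from world to camera coordinates, as OpenCV has them. Camera axes: x right, y down, z forward; pixel columns grow to the right and rows downward; lengths in m; the calibration is good to about 2 mm. A picture is of the moment at which its call begins. get_calibration takes no time and is no camera call.
A pose or a line that the arm cannot do raises robot.IKError and nothing moves.
- robot.job_done(): hands the job in; it is judged then, once.
The state is a dict: "time": time; "q": joint angles; "qvel": joint speeds; "joint_torque": joint torques, N m; "tool_pos": TCP position; "tcp_rot": TCP orientation; "ft_force": force on the tool from outside, world axes, zero at the start; "torque": the same for the moment, N m; "gripper_width": finger opening in m; "gripper_force": force on a finger pad.
Only numpy, scipy, OpenCV 4.12 (cv2) and the standard library are available. Lean on these libraries where they do the work, as an engineer would, in place of code of your own. Each camera call takes 0.05 s, during which the arm holds its last target. There are 200 camera calls.

## Task

The citrus juicer has been washed and is still unplugged; put it back together for oranges. Seat the loose steel strainer in the juicer's bowl so that its lip rests level all round on the bowl's rim, let go of it, then put the larger of the two white reamer cones on the spindle, turning it until the slots inside it mesh with the spindle's four ribs and it slides home. Push the cone all the way down against the spring of the switch and finish like that, with the gripper still on the cone and keeping it pressed down, so that the spring and the cone's clearance can be checked; leave everything else where it stands.

Things in the scene. Friction and masses are not known exactly. Their poses are not given: they have to be found in the camera images.
- juicer: citrus juicer, fixed: white round motor housing 160 mm across at its foot, on it a round steel bowl 156 mm across outside, 148 inside, rim 135 mm and floor 100 mm above the counter; spout on its +x side. Amid the bowl a chimney 27 mm across rises level with the rim and the spindle stands up out of it. Origin: centre of the foot, on the counter
- bowl_rim (a point): centre of the juicer bowl's mouth, level with its rim, on the spindle's axis
- spindle_tip (a point): top of the upright spindle, on its axis, 39 mm above bowl_rim when not pressed. The spindle is a cross of four upright ribs along this frame's x and y axes, 20 mm across tip to tip, each 6 mm thick with a pointed, steep roof-shaped top. Its geared motor holds it: it does not turn under a light push (up to 5 N), but a hard push can drag it round
- press (a joint): how far the spindle, with the cone on it, is pushed down on the switch spring: 0 = up, 0.005 m = down on its stop. About 5 N starts it moving, about 11 N holds it at the stop; the cone's own weight does not move it
- strainer_collar (a point): grip point of the loose steel strainer (about 120 g): on the axis of the open upright collar in its middle, 18 mm above the strainer's underside; z up. Collar 39 mm across outside, 33 inside, top 33 mm above the underside. When seated this point is 4 mm below bowl_rim, the collar is round the chimney and the spindle stands 28 mm above the collar's top
- strainer_lip (a point): the same strainer, centre of the underside of its lip, 22 mm above the strainer's underside. The strainer is a shallow round basket: flat slotted floor 3 mm thick, wall 136 mm across outside and 128 inside, and at its top a flat lip 160 mm across, 3 mm thick, that rests on the bowl's rim when seated
- cone_mid (a point): middle of the larger reamer cone (about 90 g, white, 61 mm tall, upright): on its axis, 31 mm above its underside; z up, x and y axes through the four thick ribs of its dome (four thin ribs lie between). Its smooth round upright skirt, the lowest 31 mm, 58 mm across, is where to grip it. Home on the spindle, this point is 18 mm below spindle_tip
- cone_socket (a point): the larger cone's socket mouth, on its axis 39 mm above its underside. Below it a round guide hole 23 mm across, 8 mm deep, then the hollow skirt 50 mm across inside; above it four slots 8 mm wide, 10 mm deep, straight under the thick ribs (fits any quarter turn). Unmeshed it rests on the spindle's tip; home it is 10 mm lower, skirt 9 mm clear of the strainer's floor
- small_cone: the smaller reamer cone, for limes, not wanted now: same shape and colour, 43 mm across, 47 mm tall; origin at the centre of its underside
- glass: drinking glass under the spout, 66 mm across, 84 mm tall; origin at the centre of its underside
- griddle: round aluminium griddle 260 mm across, 14 mm high, with two loop handles; origin at the centre of its underside
- rolling_pin: wooden rolling pin, 420 mm long, 50 mm thick, lying; origin under its middle
- turner: black plastic turner lying flat, 280 mm long, up to 75 mm wide and 13 mm high; origin under its middle, blade towards its +x
- container: clear plastic food container with snap lid, 158 by 118 by 66 mm; origin at the centre of its underside
- salt_jar: glass jar with steel cap, 70 mm across, 75 mm tall; origin at the centre of its underside
Not all that is in view belongs to the job. What is shaped like the juicer but red is not meant.

How it is judged:
By the outcome, as a careful person would: the job done as asked, in the order asked, and still so for the second after the job is handed in, while the arm keeps its last pose, push and grip.
It also fails if it takes over 72 s, if anything falls off the work surface, if the arm or the gripper's body presses on something with over 40 N, if the wrist force passes 120 N, or if a joint passes its speed limit or range.

## Working session

There is one attempt and no reset: what is moved stays moved. The work goes in short steps, each a Python script; the robot and the scene stay as the last script left them, time stands still between calls to the robot, and variables do not carry over. Pictures are saved under pics/ and viewed, at most 10 in all, crops included, and the job is handed in when it is done.

```bash
mkdir -p pics; ls
python3 - <<'E'
from plant import robot
import cv2
for n in ("top","side"):
    cv2.imwrite(f"pics/{n}0.png",robot.grab_frame(n)); print(n,robot.get_calibration(n))
print(robot.observe())
E
```

```text
pics
top {'vertical_fov': 49.55225111571612, 'cx': 317.8515141095639, 'cy': 238.64460155568776, 'rvec': array([ 2.16923936, -2.17157376,  0.11945251]), 'tvec': array([-0.04476925,  0.52166039,  1.72307047])}
side {'vertical_fov': 45.87298850405283, 'cx': 313.84984992638556, 'cy': 243.1788394461037, 'rvec': array([ 2.39257084, -0.18851521,  0.06826747]), 'tvec': array([-0.51811758,  0.12141765,  1.76858824])}
{'time': 0.1, 'q': array([-8.94788047e+01,  5.99550887e+00,  5.53114328e+00,  8.96035435e+01,
       -3.31410410e-04,  7.75268031e+01]), 'qvel': array([-0.11241546, -0.03656496,  0.10168205, -0.00291517,  0.09247671,
        0.06746622]), 'joint_torque': array([ 6.66084830e-03, -5.58202994e+01,  5.04723680e+01,  1.27958073e-02,
       -2.86941358e-04,  2.17192468e-05]), 'tool_pos': array([ 0.13492039, -0.58441931,  0.30319327]), 'tcp_rot': array([-1.79933622e+02, -1.43436030e-02,  1.29943840e+01]), 'ft_force': array([ 0.01248401,  0.01714372, -1.31989461]), 'torque': array([-0.01998678,  0.00236511,  0.01539772]), 'gripper_force': 0.0, 'gripper_width': 0.08573510798837361}
```

View pics/top0.png

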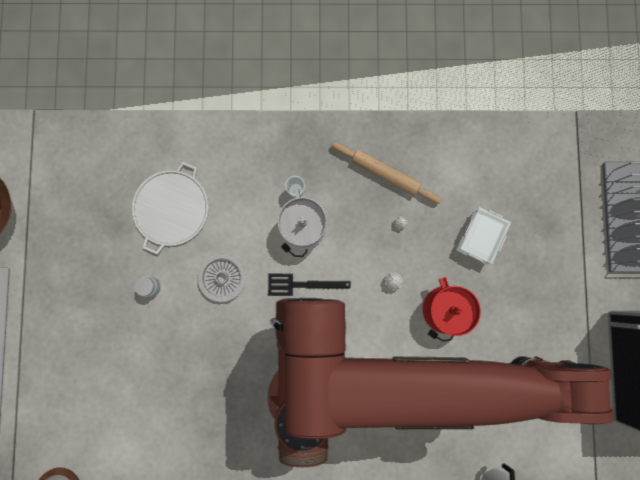

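View pics/side0.png

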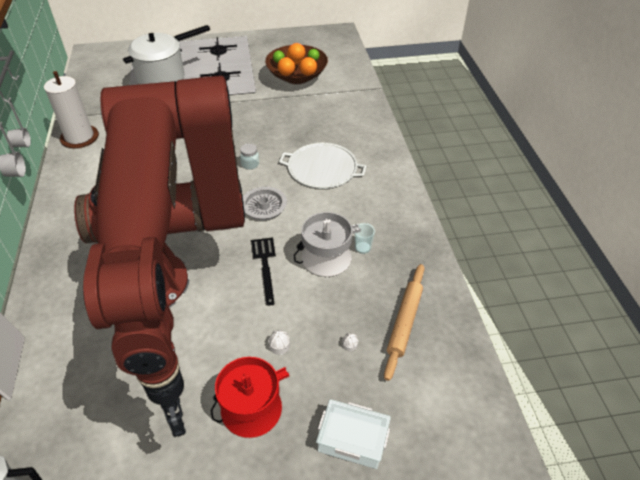

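The top view shows the juicer at (302,223), strainer at (221,279), large cone at (393,282) and small cone at (400,224). In the side view the juicer is at (327,240), strainer at (264,205) and large cone at (279,342). The red juicer at (452,311) in the top view is the decoy. I'll enlarge these next.

```bash
cat > h.py <<'E'
import cv2, numpy as np
from plant import robot
def cal(n):
    c=robot.get_calibration(n); f=240/np.tan(np.radians(c['vertical_fov']/2))
    K=np.array([[f,0,c['cx']],[0,f,c['cy']],[0,0,1]]); return K,cv2.Rodrigues(c['rvec'])[0],np.array(c['tvec']).ravel()
def px(n,P):
    K,R,t=cal(n); return cv2.projectPoints(np.atleast_2d(np.float64(P)),R,t,K,None)[0][:,0]
def onz(n,uv,z):
    K,R,t=cal(n); o=-R.T@t; d=R.T@np.linalg.inv(K)@np.array([uv[0],uv[1],1.]); return o+d*(z-o[2])/d[2]
def circ(c,r,n=72,z=0):
    a=np.linspace(0,2*np.pi,n,endpoint=False); return np.c_[c[0]+r*np.cos(a),c[1]+r*np.sin(a),np.full(n,c[2]+z)]
def tile(im,c,half,s):
    x,y=int(round(c[0]))-half,int(round(c[1]))-half
    t=cv2.resize(im[y:y+2*half,x:x+2*half],None,fx=s,fy=s,interpolation=cv2.INTER_CUBIC)
    for k in range(0,2*half,10):
        cv2.putText(t,str(x+k),(k*s,8),0,.3,(0,255,255),1); cv2.putText(t,str(y+k),(0,k*s+8),0,.3,(0,255,255),1)
        cv2.line(t,(k*s,10),(k*s,14),(0,255,255),1); cv2.line(t,(16,k*s),(20,k*s),(0,255,255),1)
    return t
E
python3 - <<'E'
from h import *
T=cv2.imread('pics/top0.png');S=cv2.imread('pics/side0.png')
r1=np.hstack([tile(T,(302,223),33,4),tile(T,(221,279),33,4),cv2.resize(tile(T,(393,282),16,8),(264,264))])
r2=np.hstack([tile(S,(327,245),33,4),tile(S,(264,205),33,4),cv2.resize(tile(S,(279,342),16,8),(264,264))])
cv2.imwrite('pics/c1.png',np.vstack([r1,r2]))
print('jui',onz('top',(302,223),.135),onz('side',(327,235),.135))
print('str',onz('top',(221,279),.025),onz('side',(264,205),.025))
print('con',onz('top',(393,282),.05),onz('side',(279,342),.03))
print('small',onz('top',(400,224),.04))
E
```

```text
jui [0.56020505 0.00542502 0.135     ] [ 0.56292776 -0.01495281  0.135     ]
str [0.38657501 0.27836707 0.025     ] [0.39094809 0.26285696 0.025     ]
con [ 0.37534397 -0.29273681  0.05      ] [ 0.37875694 -0.3012145   0.03      ]
small [ 0.56947199 -0.32092462  0.04      ]
```

View pics/c1.png

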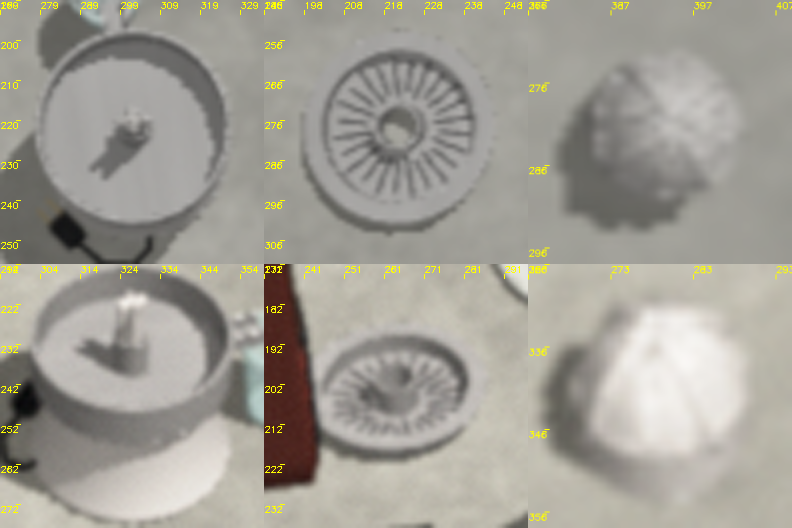

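Run:
```python
from h import *
T=cv2.imread('pics/top0.png');S=cv2.imread('pics/side0.png')
for n in('top','side'): print(n,px(n,[[.135,-.5845,.304],[.135,-.5845,.231],[0,0,0]]).round(1))
def ov(im,n,c,items,half,s):
    t=cv2.resize(im[c[1]-half:c[1]+half,c[0]-half:c[0]+half],None,fx=s,fy=s,interpolation=cv2.INTER_CUBIC)
    for P,col in items:
        q=((px(n,P)-np.array(c)+half+.5)*s-.5)
        cv2.polylines(t,[np.int32(q.round())],True,col,1)
    return t
j=(.560,.005,0);st=(.388,.278,0);co=(.375,-.293,0)
Y,G,R=(0,255,255),(0,255,0),(0,0,255)
J=[(circ(j,.078,z=.135),Y),(circ(j,.074,z=.135),G),(circ(j,.08),R)]
A=[(circ(st,.08,z=.025),Y),(circ(st,.064,z=.025),G),(circ(st,.0195,z=.033),R)]
C=[(circ(co,.029),Y),(circ(co,.029,z=.031),G),(circ(co,.002,z=.061),R)]
o=[]
for im,n in((T,'top'),(S,'side')):
    r=[]
    for it,h,s in((J,33,4),(A,33,4),(C,22,6)):
        c=px(n,it[0][0]).mean(0).round().astype(int); print(n,c); r.append(ov(im,n,c,it,h,s))
    o.append(np.hstack(r))
cv2.imwrite('pics/c2.png',np.vstack(o))
```

```text
top [[513.5 367.1]
 [504.  363.5]
 [304.3 396.1]]
side [[170.5 401.1]
 [176.9 417.1]
 [147.7 282.1]]
top [302 223]
top [221 279]
top [391 282]
side [325 231]
side [263 202]
side [278 346]
```

View pics/c2.png

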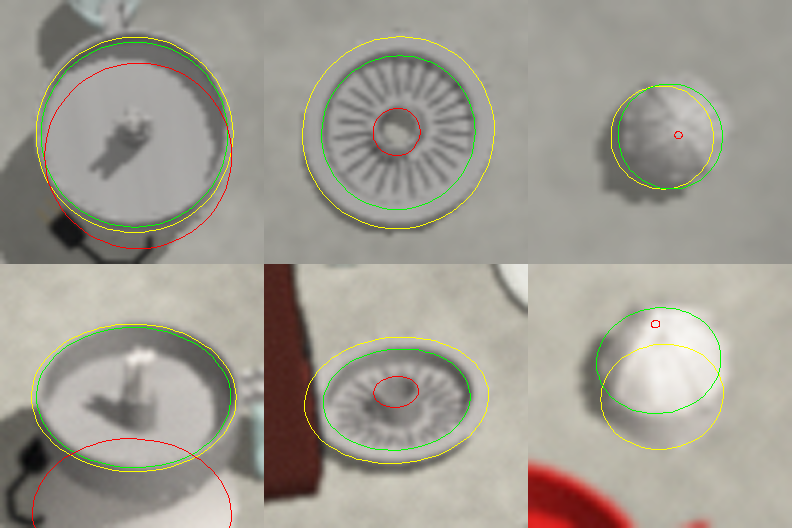

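The overlays agree in both views to about 1 px. That gives juicer (0.560, 0.005), strainer (0.388, 0.278) and cone roughly (0.375, −0.296). I'll refine the juicer by matching edges, then grasp the strainer. A first squeeze will centre it, then I'll regrip at 90°.

Run:
```python
from h import *
from scipy.ndimage import map_coordinates as mc
from scipy.ndimage import gaussian_filter as gf
def fit(c0,rings,ns):
    best=None
    G={}
    for n in ns:
        g=gf(cv2.imread(f'pics/{n}0.png').astype(float).mean(2),.6); gy,gx=np.gradient(g); G[n]=np.minimum(np.hypot(gx,gy),25)
    for dx in np.arange(-.010,.0101,.001):
        for dy in np.arange(-.010,.0101,.001):
            s=0
            for n in ns:
                for r,z in rings:
                    q=px(n,circ((c0[0]+dx,c0[1]+dy,0),r,z=z)); s+=mc(G[n],[q[:,1],q[:,0]],order=1).mean()
            if best is None or s>best[0]: best=(s,c0[0]+dx,c0[1]+dy)
    return np.round(best,4)
for ns in(['top'],['side'],['top','side']):
    print(ns,'jui',fit((.56,.005),[(.078,.135),(.074,.135)],ns),'str',fit((.388,.278),[(.080,.025),(.064,.025)],ns))
for p,y in(((.388,.278,.2),0),((.388,.278,.078),0),((.388,.278,.078),90),((.56,.005,.3),90),((.56,.005,.19),0),((.375,-.296,.07),0),((.375,-.296,.07),90),((.375,-.296,.2),45)):
    q=robot.ik(p,[180,0,y]); print(p,y,None if q is None else np.round(q,1))
```

```text
['top'] jui [3.27028e+01 5.65000e-01 8.00000e-03] str [22.0335  0.393   0.279 ]Traceback (most recent call last):
  File "<stdin>", line 18, in <module>
  File "<stdin>", line 14, in fit
  File "h.py", line 7, in px
    K,R,t=cal(n); return cv2.projectPoints(np.atleast_2d(np.float64(P)),R,t,K,None)[0][:,0]
          ~~~^^^
  File "h.py", line 4, in cal
    c=robot.get_calibration(n); f=240/np.tan(np.radians(c['vertical_fov']/2))
ValueError: time passes only in moves, steps and waits
```

```bash
sed -i 's/^def cal(n):/import functools\n@functools.lru_cache\ndef cal(n):/' h.py
cat > fit.py <<'E'
from h import *
from scipy.ndimage import map_coordinates as mc
from scipy.ndimage import gaussian_filter as gf
def fit(c0,rings,ns,tag='0',w=.010,st=.001):
    G={};best=None
    for n in ns:
        g=gf(cv2.imread(f'pics/{n}{tag}.png').astype(float).mean(2),.6); gy,gx=np.gradient(g); G[n]=np.minimum(np.hypot(gx,gy),25)
    for dx in np.arange(-w,w+1e-6,st):
        for dy in np.arange(-w,w+1e-6,st):
            s=0
            for n in ns:
                for r,z in rings:
                    q=px(n,circ((c0[0]+dx,c0[1]+dy,0),r,z=z)); s+=mc(G[n],[q[:,1],q[:,0]],order=1).mean()
            if best is None or s>best[0]: best=(s,c0[0]+dx,c0[1]+dy)
    return np.round(best,4)
E
python3 - <<'E'
from fit import *
for ns in(['top'],['side'],['top','side']):
    print(ns,'jui',fit((.56,.005),[(.078,.135),(.074,.135)],ns),'str',fit((.388,.278),[(.080,.025),(.064,.025)],ns))
for p,y in(((.388,.278,.2),0),((.388,.278,.078),0),((.388,.278,.078),90),((.56,.005,.3),90),((.56,.005,.19),0),((.375,-.296,.07),0),((.375,-.296,.07),90),((.375,-.296,.2),45)):
    q=robot.ik(p,[180,0,y]); print(p,y,None if q is None else np.round(q,1))
E
```

```text
['top'] jui [3.27028e+01 5.65000e-01 8.00000e-03] str [22.0335  0.393   0.279 ]
['side'] jui [3.89401e+01 5.64000e-01 7.00000e-03] str [32.1082  0.381   0.268 ]
['top', 'side'] jui [7.10523e+01 5.65000e-01 7.00000e-03] str [51.2246  0.38    0.268 ]
(0.388, 0.278, 0.2) 0 [  19.9  -15.6  -25.7   79.9    0.  -160.1]
(0.388, 0.278, 0.078) 0 [  19.9  -10.7  -34.5   66.2    0.  -160.1]
(0.388, 0.278, 0.078) 90 [ 19.9 -10.7 -34.5  66.2   0.  109.9]
(0.56, 0.005, 0.3) 90 [-12.9  -1.1  -2.1  89.    0.   77.1]
(0.56, 0.005, 0.19) 0 [-12.9  -0.4 -12.9  77.6   0.  167.1]
(0.375, -0.296, 0.07) 0 [-54.  -10.1 -34.8  65.3   0.  126. ]
(0.375, -0.296, 0.07) 90 [-54.  -10.1 -34.8  65.3   0.   36. ]
(0.375, -0.296, 0.2) 45 [-54.  -15.5 -25.6  79.9   0.   81. ]
```

Run:
```python
from h import *
x,y=.388,.276
def rep(s):
    o=robot.observe(); print(s,round(o['time'],2),o['tool_pos'].round(4),o['tcp_rot'].round(1),round(o['gripper_width'],4),o['ft_force'].round(1))
robot.set_gripper(.062)
robot.move_pose([x,y,.20],[180,0,150]); rep('above')
cv2.imwrite('pics/side1.png',robot.grab_frame('side'))
print(robot.line_to([x,y,.079],vel=.12,guard=8)); rep('down')
robot.set_gripper(.03); rep('sq1')
robot.set_gripper(.062)
robot.line_to([x,y,.0795],vel=.0005 if 0 else .1,rotation=[180,0,60]); rep('rot')
robot.set_gripper(.03); rep('sq2')
cv2.imwrite('pics/side2.png',robot.grab_frame('side')); cv2.imwrite('pics/top2.png',robot.grab_frame('top'))
c=px('side',[x,y,.04])[0]
cv2.imwrite('pics/v2.png',np.hstack([tile(cv2.imread('pics/side1.png'),c,48,4),tile(cv2.imread('pics/side2.png'),c,48,4)]))
```

```text
above 3.62 [0.3884 0.2756 0.2001] [180.    0.  149.9] 0.062 [-0.1 -0.4 -0.1]
False
down 4.83 [0.3885 0.2762 0.0798] [179.9   0.  150. ] 0.0622 [0.5 0.1 0.6]
sq1 5.18 [0.3888 0.2764 0.0804] [1.799e+02 1.000e-01 1.500e+02] 0.0382 [-1.1 -0.4  6.2]
rot 7.26 [0.388  0.276  0.0795] [-180.    0.   60.] 0.0622 [-0.5  0.2 -0.2]
sq2 7.6 [0.3882 0.2761 0.0799] [180.  -0.  60.] 0.0379 [-1.9 -2.1  5.8]
```

View pics/v2.png

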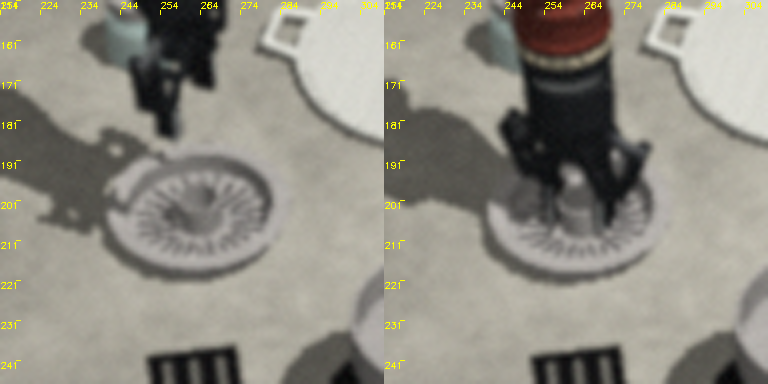

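The strainer is gripped by its collar, centred under the gripper (side view collar at (264,205)). Next I'll carry it over and lower it with a guard.

Run:
```python
from h import *
x,y=.565,.0075
def rep(s):
    o=robot.observe(); print(s,round(o['time'],2),o['tool_pos'].round(4),o['tcp_rot'].round(1),round(o['gripper_width'],4),o['ft_force'].round(1),o['torque'].round(2))
robot.line_to([.388,.276,.30],vel=.2); rep('up')
robot.line_to([x,y,.30],vel=.2); rep('over')
print(robot.line_to([x,y,.23],vel=.08,guard=6)); rep('a')
for n in('top','side'): cv2.imwrite(f'pics/{n}3.png',robot.grab_frame(n))
print(robot.line_to([x,y,.196],vel=.03,guard=6)); rep('b')
for n in('top','side'): cv2.imwrite(f'pics/{n}4.png',robot.grab_frame(n))
c=px('side',[x,y,.15])[0]
cv2.imwrite('pics/v3.png',np.hstack([tile(cv2.imread('pics/side3.png'),c,48,4),tile(cv2.imread('pics/side4.png'),c,48,4)]))
```

```text
up 8.95 [0.3876 0.2758 0.2987] [-1.799e+02  1.000e-01  6.000e+01] 0.0378 [-0.3  0.4 -2. ] [ 0.04 -0.04  0.05]
over 10.71 [0.5647 0.0082 0.3002] [-180.    -0.    60.1] 0.038 [ 0.3  0.  -1.4] [ 0.02  0.   -0.04]
False
a 11.73 [0.5653 0.0074 0.2307] [179.9  -0.   60. ] 0.0379 [ 0.5  0.3 -1.4] [-0.03  0.02 -0.03]
False
b 13.12 [0.5651 0.0075 0.1962] [180.  -0.  60.] 0.0378 [ 0.4  0.3 -2. ] [ 0.02 -0.05 -0.05]
```

View pics/v3.png

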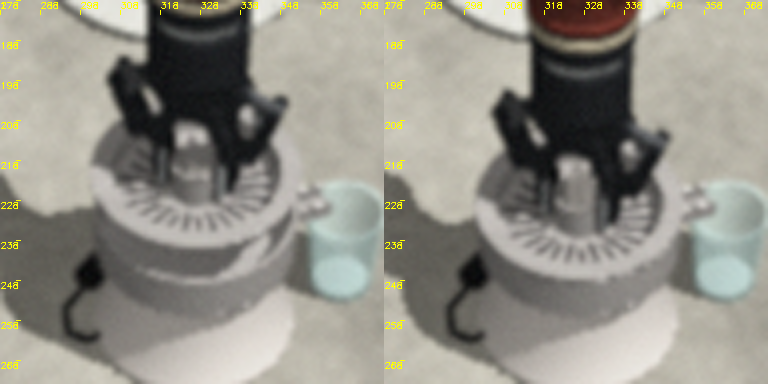

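The strainer slid over the chimney freely, with its lip just above the rim. Before seating it I'll feel the chimney with the collar, ±x and ±y, to get the exact axis, then lower and release.

Run:
```python
from h import *
c=np.array([.565,.0075]); z=.197
def rep(s):
    o=robot.observe(); print(s,round(o['time'],2),o['tool_pos'].round(4),o['tcp_rot'].round(1),round(o['gripper_width'],4),o['ft_force'].round(1),o['torque'].round(2)); return o
def go(p,**k): return robot.line_to([p[0],p[1],k.pop('z',z)],**k)
for ax in(0,1):
    m=[]
    for s in(1,-1):
        e=np.eye(2)[ax]*s*.007
        h=go(c+e,vel=.02,guard=5); o=rep((ax,s,h)); m.append(o['tool_pos'][ax]); go(c,vel=.04)
    c[ax]=np.mean(m); print('centre',c)
go(c,vel=.03); h=go(c,z=.187,vel=.02,guard=8); rep(('seat',h))
np.save('c.npy',c)
```

```text
(0, 1, True) 13.49 [0.5677 0.0076 0.1957] [-1.799e+02  1.000e-01  6.000e+01] 0.0381 [-0.1 -0.7 -2.1] [-0.02 -0.05 -0.01]
(0, -1, True) 13.98 [0.5634 0.0074 0.1968] [-179.9    0.    60. ] 0.0382 [ 2.4 -0.   0.4] [-0.09 -0.67  0.01]
centre [0.56555641 0.0075    ]
(1, 1, True) 14.47 [0.5651 0.0092 0.1964] [-179.8    0.2   60. ] 0.0382 [ 1.4 -1.6  0.4] [-0.49 -0.44  0.03]
(1, -1, True) 15.01 [0.5652 0.0045 0.1962] [-179.6    0.    60. ] 0.038 [2.3 2.8 0.8] [ 0.55 -0.35 -0.  ]
centre [0.56555641 0.00684055]
('seat', True) 15.85 [0.5658 0.0068 0.1931] [-1.796e+02  1.000e-01  6.000e+01] 0.0379 [-2.6  1.4  6.4] [-0.14 -0.03 -0.02]
```

Run:
```python
from h import *
c=np.load('c.npy')
def rep(s):
    o=robot.observe(); print(s,round(o['time'],2),o['tool_pos'].round(4),o['ft_force'].round(1))
robot.set_gripper(.062); rep('rel')
robot.line_to([*c,.30],vel=.15)
robot.move_pose([.375,-.296,.20],[180,0,95]); rep('over cone')
for n in('top','side'): cv2.imwrite(f'pics/{n}5.png',robot.grab_frame(n))
T=cv2.imread('pics/top5.png');S=cv2.imread('pics/side5.png')
a=px('top',[*c,.14])[0];b=px('side',[*c,.14])[0];d=px('side',[.375,-.296,.03])[0]
# overlay lip seated
def ov(im,n,cen):
    t=tile(im,cen,32,6); o=np.round(cen)-32
    for r,z in((.08,.138),(.064,.138)):
        cv2.polylines(t,[np.int32((px(n,circ((*c,0),r,z=z))-o+.5)*6)],True,(0,255,0),1)
    return t
cv2.imwrite('pics/v5.png',np.hstack([ov(T,'top',a),ov(S,'side',b)]))
```

```text
rel 16.21 [0.5653 0.0069 0.1919] [-0.4  0.8 -0.2]
over cone 18.47 [ 0.3754 -0.2956  0.2   ] [-0.6  0.2  0.2]
```

View pics/v5.png

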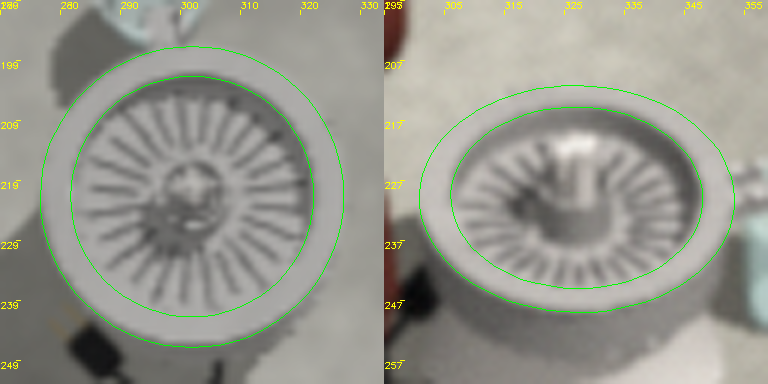

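The strainer is seated level. Its lip matches the predicted ring on the rim in both views (top centre (302,222), side (326,229)), and the spindle stands in the collar at (301,221). Now the cone.

Run:
```python
from h import *
x,y=.375,-.296
def rep(s):
    o=robot.observe(); print(s,round(o['time'],2),o['tool_pos'].round(4),o['tcp_rot'].round(1),round(o['gripper_width'],4),o['ft_force'].round(1))
robot.set_gripper(.085)
robot.move_pose([x,y,.17],[180,0,-175]); rep('r')
print(robot.line_to([x,y,.072],vel=.12,guard=8)); rep('down')
robot.set_gripper(.05); rep('sq1')
robot.set_gripper(.085)
robot.line_to([x,y,.0725],vel=.1,rotation=[180,0,95]); rep('rot')
robot.set_gripper(.05); rep('sq2')
robot.line_to([x,y,.30],vel=.25); rep('up')
c=np.load('c.npy')
robot.line_to([*c,.30],vel=.25); rep('over')
print(robot.line_to([*c,.25],vel=.12,guard=6)); rep('a')
for n in('top','side'): cv2.imwrite(f'pics/{n}6.png',robot.grab_frame(n))
cv2.imwrite('pics/v6.png',np.hstack([tile(cv2.imread(f'pics/{n}6.png'),px(n,[*c,.19])[0],40,5) for n in('top','side')]))
```

```text
r 20.32 [ 0.375  -0.296   0.1701] [-180.     0.  -175.1] 0.0848 [-0.7  0.6 -0.3]
False
down 21.29 [ 0.3753 -0.2964  0.0728] [-179.9    0.  -175. ] 0.0849 [-0.2 -0.3  0.4]
sq1 21.68 [ 0.3754 -0.2965  0.0732] [-179.9    0.  -175. ] 0.0567 [-2.2  0.8  5.7]
rot 23.79 [ 0.375  -0.296   0.0725] [-180.   -0.   95.] 0.085 [-0.1 -0.2 -0.2]
sq2 24.18 [ 0.3752 -0.2962  0.0731] [180.   0.  95.] 0.0565 [-0.5  1.4  5.9]
up 25.23 [ 0.3747 -0.2956  0.2984] [-1.799e+02 -1.000e-01  9.500e+01] 0.0567 [-0.5 -0.3 -1.4]
over 26.82 [0.5652 0.0061 0.3   ] [-180.     0.    94.9] 0.0567 [-0.3 -0.3 -0.5]
False
a 27.38 [0.5655 0.0066 0.2505] [180.   0.  95.] 0.0566 [-0.  -0.7 -0.5]
```

View pics/v6.png

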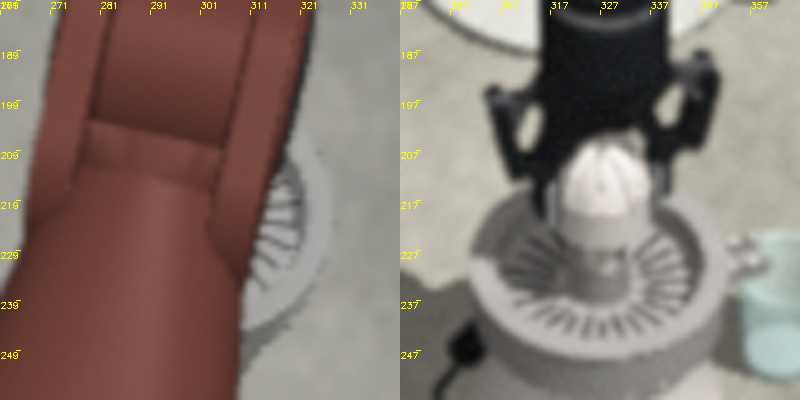

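The cone is held straight above the spindle (side view cone at (327,212)). The expected TCP heights are 0.216 if it misses the guide hole, 0.208 unmeshed, 0.198 home and 0.193 pressed.

Run:
```python
from h import *
c=np.load('c.npy')
def rep(s):
    o=robot.observe(); print(s,round(o['time'],2),o['tool_pos'].round(4),o['tcp_rot'].round(1),round(o['gripper_width'],4),o['ft_force'].round(1),o['torque'].round(2)); return o
robot.line_to([*c,.220],vel=.08,guard=6); rep('pre')
h=robot.line_to([*c,.200],vel=.015,guard=3); rep(h)
```

```text
pre 28.01 [0.5653 0.0069 0.2195] [-179.9   -0.    95. ] 0.057 [-0.2 -0.1 -0.9] [-0.    0.    0.02]
True 28.87 [0.5655 0.0069 0.207 ] [-180.   -0.   95.] 0.057 [-0.5 -0.5  5.2] [-0.01  0.02 -0.02]
```

It's in the guide hole, resting unmeshed on the tip at 0.207. Next I'll turn it in small steps with a light touch until it drops.

Run:
```python
from h import *
c=np.load('c.npy')
yaw=95
for i in range(1,19):
    yaw=95+5*i
    robot.line_to([*c,.2085],vel=.02,rotation=[180,0,yaw])
    h=robot.line_to([*c,.1995],vel=.015,guard=3.)
    o=robot.observe(); print(yaw,h,round(o['time'],2),o['tool_pos'].round(4),o['ft_force'].round(1),o['torque'][2].round(2))
    if o['tool_pos'][2]<.2035 or o['time']>48: break
```

```text
100 True 29.36 [0.5654 0.0069 0.2075] [0.4 0.6 4.2] -0.08
105 True 29.85 [0.5654 0.007  0.2076] [0.2 0.5 4.5] -0.01
110 True 30.34 [0.5654 0.007  0.2076] [0.3 0.4 4.2] 0.05
115 True 30.82 [0.5654 0.007  0.2077] [-0.7  0.9  5. ] 0.03
120 True 31.31 [0.5654 0.0069 0.2077] [-0.7  0.1  4.5] -0.07
125 True 31.79 [0.5654 0.0069 0.2077] [-0.9  0.8  3.9] -0.06
130 True 32.27 [0.5654 0.0069 0.2077] [-1.3 -0.1  4.8] -0.07
135 True 32.77 [0.5654 0.0069 0.2076] [0.1 0.6 4.7] -0.01
140 True 33.27 [0.5654 0.0069 0.2074] [-0.4 -0.2  4.3] 0.05
145 True 33.79 [0.5655 0.0069 0.2069] [0.9 1.6 3.3] 0.06
150 True 34.42 [0.5655 0.0072 0.2041] [-0.1  2.5  0.7] 0.02
155 True 35.23 [0.5655 0.0071 0.2029] [-0.1  1.4  1.6] 0.01
```

Run:
```python
from h import *
c=np.load('c.npy')
for yaw in (155,159,163,167):
    z=robot.observe()['tool_pos'][2]
    if yaw>155: robot.line_to([*c,z+.001],vel=.02,rotation=[180,0,yaw])
    for k in range(2):
        h=robot.line_to([*c,.1982],vel=.01,guard=4.)
        o=robot.observe(); print(yaw,h,round(o['time'],2),o['tool_pos'].round(4),o['tcp_rot'].round(1),o['ft_force'].round(1),o['torque'].round(2))
        if not h or o['ft_force'][2]>3: break
    if o['tool_pos'][2]<.1992: break
```

```text
155 True 35.57 [0.5657 0.0072 0.2008] [179.9  -0.  155. ] [-0.6  0.9  8.1] [0.19 0.13 0.06]
159 False 36.33 [0.5654 0.007  0.198 ] [180.  -0. 159.] [-0.2  2.3  1.2] [0.6  0.07 0.03]
```

The cone has meshed and is home at 0.198. Now I'll press it to the stop.

Run:
```python
from h import *
c=np.load('c.npy')
def rep(s):
    o=robot.observe(); print(s,round(o['time'],2),o['tool_pos'].round(4),o['tcp_rot'].round(1),round(o['gripper_width'],4),o['ft_force'].round(1),o['torque'].round(2)); return o
o=rep('start')
for z in (.1965,.195,.194,.193,.1925,.192,.1915,.191,.1905,.190):
    robot.line_to([*c,z],vel=.01,guard=20); robot.pause(.15); o=rep(z)
    if o['ft_force'][2]>17: break
robot.pause(.5); rep('hold')
for n in('top','side'): cv2.imwrite(f'pics/{n}7.png',robot.grab_frame(n))
cv2.imwrite('pics/v7.png',np.hstack([tile(cv2.imread(f'pics/{n}7.png'),px(n,[*c,.16])[0],40,5) for n in('top','side')]))
```

```text
start 36.33 [0.5654 0.007  0.198 ] [180.  -0. 159.] 0.0565 [-0.2  2.3  1.2] [0.6  0.07 0.03]
0.1965 36.79 [0.5656 0.0069 0.1969] [180.   0. 159.] 0.0569 [-2.1  3.8  5.5] [0.74 0.34 0.05]
0.195 37.24 [0.5657 0.0069 0.1956] [180.   0. 159.] 0.0567 [-3.   4.9  6.4] [ 0.71  0.39 -0.02]
0.194 37.64 [0.5657 0.0069 0.1948] [180.   0. 159.] 0.0564 [-3.1  4.   7.7] [0.72 0.48 0.01]
0.193 38.04 [0.5657 0.0069 0.1939] [1.80e+02 1.00e-01 1.59e+02] 0.057 [-3.8  3.7  9.1] [0.78 0.56 0.02]
0.1925 38.44 [0.5658 0.0069 0.1935] [1.80e+02 1.00e-01 1.59e+02] 0.0567 [-3.   4.5 10.3] [0.72 0.5  0.02]
0.192 38.84 [0.5658 0.0069 0.1931] [1.80e+02 1.00e-01 1.59e+02] 0.0565 [-4.5  4.  10.5] [ 0.77  0.6  -0.01]
0.1915 39.24 [0.5658 0.0069 0.1927] [1.80e+02 1.00e-01 1.59e+02] 0.0568 [-3.5  4.8 10.8] [0.74 0.63 0.08]
0.191 39.64 [0.5659 0.0069 0.1927] [1.80e+02 1.00e-01 1.59e+02] 0.0567 [-5.2  4.2 13.3] [0.79 0.72 0.04]
0.1905 40.04 [0.5661 0.0068 0.1926] [1.80e+02 1.00e-01 1.59e+02] 0.0565 [-5.8  4.7 15.8] [0.8  0.96 0.02]
0.19 40.44 [0.5662 0.0068 0.1925] [180.    0.2 159. ] 0.0569 [-6.7  4.2 18.9] [0.83 1.11 0.12]
hold 40.94 [0.5662 0.0068 0.1925] [180.    0.2 159. ] 0.0565 [-6.   4.4 19.7] [0.84 1.06 0.07]
```

View pics/v7.png

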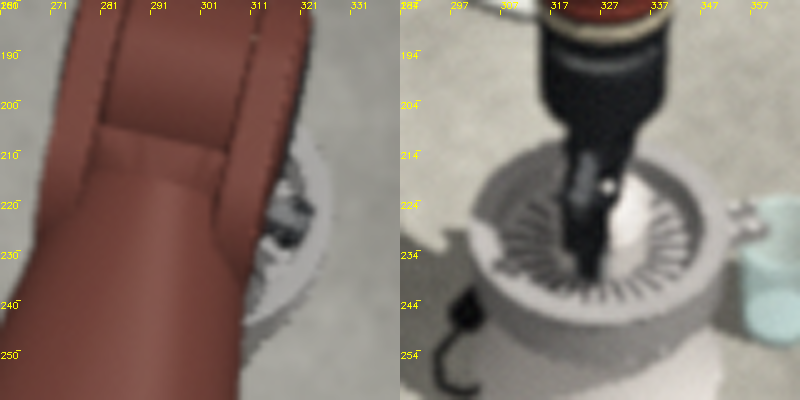

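The side view shows the gripper holding the cone down at (325,225) inside the level strainer. The force rose from 5.5 to 11 N over 5 mm and then went stiff, so the cone is on the stop, held with about 19 N.

```bash
python3 -c "
from plant import robot
print(robot.job_done())"
```

```text
the job is handed in; nothing more can be done
None
```

I've handed the job in at about 41 s: the strainer is seated level on the bowl's rim, and the larger cone is meshed on the spindle, with the gripper holding it down on the switch stop with about 19 N.

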